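# Dry pass of a carving blank under the planer guard

### The job

Do the dry pass on the switched-off bench planer: take the orange push stick by its handle and, with the stick's front end behind it, push the pale wooden blank along the channel and right through under the red guard, until all of it is out on the other side but still wholly on the planer's table. Then lay the push stick back down on the bench, clear of the planer. Never touch the blank with the robot itself, and do not shift or tip the white glue pot.

Things in the scene. Friction and masses are not known exactly. Their poses are not given: they have to be found in the camera images.
- planer: Bench planer, fixed. Origin on the bench under the guard's middle; +x = feed direction, z up. Table x -190..190, 100 mm wide, top at z 30. Two 14 mm high fences form a channel 62 mm wide about y = 0. Red guard across it at x -25..25: opening 62 wide, 32 high, resists nothing; guard top at z 94. Motor beside it: y 49..187, x -35..35, z to 70.
- blank: Pale wooden blank with a pencilled leaf, 80 (x) x 50 (y) x 22 (z) mm, 60 g, loose and flat in the infeed channel, long side along the feed, centre 80 to 110 mm before the guard's middle. Origin: centre of its underside.
- push_stick: Orange push stick standing on the bench, 120 g. Origin: centre of its underside. Bar 180 (x -90..90) x 20 x 16 mm high; the front end at +x, its last 25 mm black, pushes. Upright handle plate: x -60..-10, 16 mm thick in y, z 16 to 75; grip it from above across its thickness.
- glue_pot: White round open pot standing on the bench, 76 mm across, 65 mm high; a bystander. Origin: centre of its underside.

How it is judged:
On the way, in this order (a step that is already met when the one before it is completed fails the run):
1. the blank is in the guard opening, the push stick pressing on it (x of blank in the frame of planer between -0.05 and 0.05 m and contact force between push_stick and blank above 0.05 N), for 0.05 s.
2. the whole blank is past the guard, in the outfeed channel (x of blank in the frame of planer between 0.064 and 0.152 m), for 0.1 s.
At the end, for the whole second after the job is handed in: The blank lies flat and still in the outfeed channel, past the guard and on the planer's table (its centre 64 to 152 mm beyond the guard's middle, within 20 mm of the channel's centre line); the push stick rests on the bench (origin under 20 mm high), not touching the planer (all of step 2 and y of blank in the frame of planer between -0.02 and 0.02 m and height (world z) of blank between 0.025 and 0.036 m and angle between blank's own z axis and vertical below 0.15 rad and linear speed of each of blank, push_stick below 0.02 m/s and height (world z) of push_stick between -0.005 and 0.02 m and contact force between push_stick and planer below 0.05 N).
It fails at once if the robot itself touches the blank (contact force between any of the fingers, the arm and blank above 0.3 N).
It fails at once if the glue pot is shifted by more than 30 mm or tipped (distance of glue_pot from where it was at the start of the episode above 0.03 m or angle between glue_pot's own z axis and vertical above 0.35 rad).
It also fails if it takes over 58 s, if anything falls off the work surface, if the arm or the gripper's body presses on something with over 40 N, if the wrist force passes 120 N, or if a joint passes its speed limit or range.

### The arm

A 6-joint arm with a two-finger parallel gripper is mounted at the origin on the work surface. World frame = base frame: x ahead of the robot, y to its left, z up, the work surface at z = 0. Lengths are in m, angles in rad, forces in N, time in s.
With the tool pointing down it reaches from about 0.35 to 0.95 m from the base axis. Payload 17.4 kg.
Tool frame: the origin (TCP) lies midway between the tips of the shut fingers; the grasp point (between the pads) lies 19 mm behind it; z points along the fingers, y is the line along which they close (so a half turn about z gives the same grasp; the last joint's range is limited). The gripper opens to 93 mm and grips with 3 to 60 N. Pads are 15 mm wide; open, the fingers measure 128 mm over their backs; the gripper's body (75 mm by 188 mm) begins 65 mm behind the grasp point.
Start: joints at [-1.157, 0.116, 1.442, -0, 1.584, -0.038], TCP at [0.295, -0.607, 0.219] pointing down, gripper open.
Joint ranges: [-2.83, 2.83], [-0.83, 2.19], [0.07, 2.5], [-1.14, 4.28], [0.01, 3], [-2.97, 2.97]. Speed limits (rad/s): [1.89, 1.89, 2.22, 3.14, 3.14, 3.14].

### API

Orientations are given as a unit quaternion [x, y, z, w].
In Python, from station import readout, optics, order gives the robot as it stands.
- The arm moves only by the tool move_arm, never from a script. Its argument "commands" is a list of rows, each a list of 2 entries, a list of its own where there are three numbers: the shift along the world's x, y, z in cm, then the turn about the world's z in rad. A call has 1 to 12 rows; each row shifts and turns the commanded pose from where the row before left it; what a row does not reach is not made up. A row lasts 1/10 s, in which the tool goes at most 50 mm and 8.59 degrees, less where a joint would pass 70% of its speed; a pose out of reach is approached as far as the arm can. A call with a gripper value outside its range is refused whole. "grip" is the closure, from 0 (fully open) to 1 (shut), set as the call begins (left out, the last holds). The fingers move at their own pace and stop on an object; "grip_force" is the grip in N (left out, the last holds). Time passes only in rows, so rows that do not move let the fingers close. It gives the time, the measured TCP pose, the force, the opening and the grip force at its end, in the units of the state.
- readout.state(): the state, without advancing time (a new reading comes with each control period).
- optics.grab_frame(name): name is "scene" or "top" or "wrist"; returns a dict with "frame" (480x640x3 uint8, red, green, blue), "z_map" (480x640 float32, m along the optical axis (not along the pixel's ray), 0 where there is no reading), "mtx" (3x3 intrinsics, pixels), "position" and "attitude" of the camera in the world. Camera axes: x right, y down, z forward; pixel columns grow to the right and rows downward; lengths in m; the calibration is good to about 2 mm. A picture is of the moment at which its call begins.
- order.job_done(): hands the job in; it is judged then, once.
The state is a dict: "clock": time; "joints": joint angles; "joint_vel": joint speeds; "tau": joint torques, N m; "eef_pos": TCP position; "ee_rot": TCP orientation; "contact_force": force on the tool from outside, world axes, zero at the start; "wrist_torque": the same for the moment, N m; "opening": opening from 0.0 (shut) to 1.0 (fully open); "grip_force": force on a finger pad.
Only numpy, scipy, OpenCV 4.12 (cv2) and the standard library are available. Lean on these libraries where they do the work, as an engineer would, in place of code of your own. Each camera call takes 0.05 s, during which the arm holds its last target. There are 200 camera calls.

## Working session

There is one attempt and no reset: what is moved stays moved. The work goes in short steps, Python scripts to look and compute and a tool call to move; the robot and the scene stay as the last step left them, time stands still between calls to the robot, and variables do not carry over. Pictures are saved under pics/ and viewed, at most 10 in all, crops included, and the job is handed in when it is done.

Besides the shell and the picture viewer there is one more tool, called after "Emit:" as name(argument=value, ...), one argument or row to a line, values as JSON. move_arm: Moves the arm, as the interface text tells. Its arguments: {"type":"object","properties":{"commands":{"type":"array","items":{"type":"array"}},"grip":{"type":"number"},"grip_force":{"type":"number"}},"required":["commands"]}

```bash
mkdir -p pics; ls
python3 - <<'E'
from station import readout, optics
import cv2,numpy as np
print(readout.state())
for n in("scene","top"):
    d=optics.grab_frame(n); np.savez(f"{n}.npz",**d)
    cv2.imwrite(f"pics/{n}1.png",d["frame"][:,:,::-1]); print(n,d["mtx"],d["position"],d["attitude"])
E
```

```text
pics
{'clock': 0.0, 'joints': array([-1.15677550e+00,  1.16461357e-01,  1.44229771e+00, -5.00144114e-06,
        1.58398685e+00, -3.77998809e-02]), 'joint_vel': array([-0.00034508,  0.00021203,  0.00012564, -0.00029024,  0.00010389,
        0.00161746]), 'tau': array([-4.02195719e-04, -7.21266103e+01, -6.22604942e+01,  7.79542839e-02,
        2.37810501e-02, -7.27673273e-05]), 'eef_pos': array([ 0.29461178, -0.60707327,  0.21790164]), 'ee_rot': array([ 9.74590443e-01,  2.23993609e-01, -1.10287914e-04, -5.65989958e-04]), 'contact_force': array([ 0.46546836,  0.43888964, -0.03668552]), 'wrist_torque': array([ 0.02132444, -0.02738763,  0.00674613]), 'grip_force': 0.0, 'opening': 1.0066867890009084}
scene [[595.95952282   0.         318.90382189]
 [  0.         595.95952282 253.03761045]
 [  0.           0.           1.        ]] [ 1.0851915  -0.68512433  0.80857467] [ 0.84852937  0.32446979 -0.14826153 -0.39081425]
top [[471.09838902   0.         311.08773619]
 [  0.         471.09838902 248.89140772]
 [  0.           0.           1.        ]] [ 0.39799887 -0.00238088  0.9451177 ] [-0.70083036  0.71154579 -0.03948348  0.03131221]
```

View pics/scene1.png

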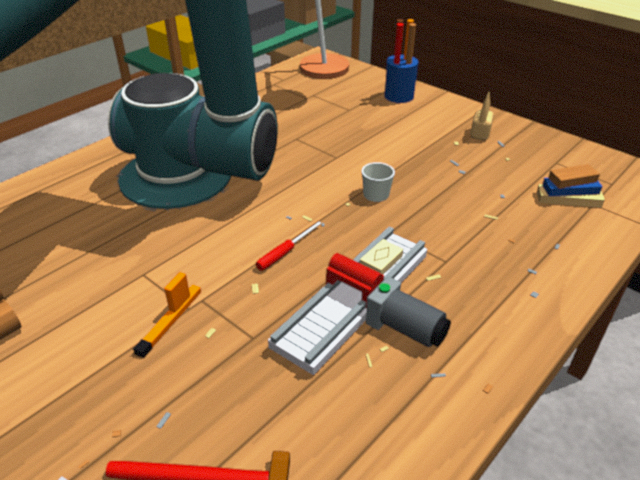

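View pics/top1.png

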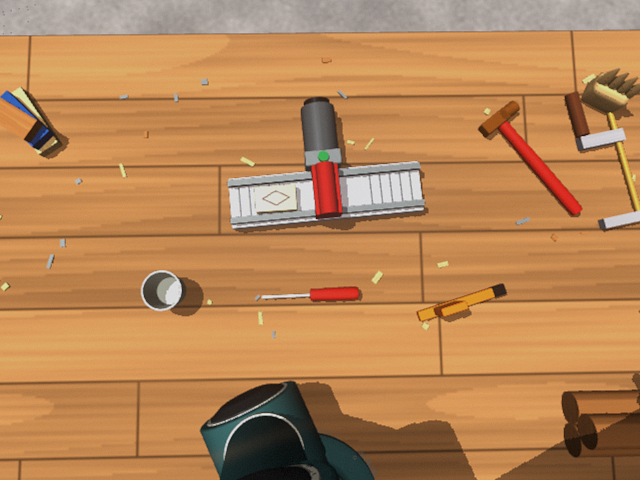

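The scene view shows the planer in the middle, with the blank at about (382,257) behind the red guard and the stick at about (170,320). In the top view (up = +x, left = +y) the blank is at (277,198), the guard at (327,190), the outfeed to the right, the stick at (420,317)–(505,290) with its black tip to the right, and the pot at (162,290).

```bash
cat > h.py <<'E'
import numpy as np,cv2
from scipy.spatial.transform import Rotation as R
def pts(d):
    v,u=np.mgrid[0:480,0:640]; K=d["mtx"]
    r=np.dstack([(u-K[0,2])/K[0,0],(v-K[1,2])/K[1,1],np.ones(u.shape)])
    return (r*d["z_map"][...,None])@R.from_quat(d["attitude"]).as_matrix().T+d["position"]
def ray(d,uv,z):
    K=d["mtx"];uv=np.atleast_2d(uv).astype(float)
    r=np.c_[(uv-K[[0,1],2])/K[0,0],np.ones(len(uv))]@R.from_quat(d["attitude"]).as_matrix().T
    p=np.asarray(d["position"]);return p+r*((z-p[2])/r[:,2])[:,None]
def hsv(d): return cv2.cvtColor(d["frame"],cv2.COLOR_RGB2HSV)
def rect(P):
    c,s,a=cv2.minAreaRect((P[:,:2]*1000).astype(np.float32))
    return np.round(c,1),np.round(s,1),round(a,2),"zmed %.1f n %d"%(np.median(P[:,2])*1000,len(P))
E
python3 - <<'E'
from h import *
for n in("scene","top"):
    d=dict(np.load(n+".npz"));P=pts(d);H=hsv(d);z=P[...,2]
    ok=d["z_map"]>0
    print(n,"bench z",np.median(z[ok&(abs(z)<.02)]))
    reg=ok&(P[...,0]>.2)&(P[...,0]<.75)
    org=(H[...,0]>8)&(H[...,0]<22)&(H[...,1]>180)
    st=reg&(P[...,1]<-.1)&(P[...,1]>-.5)&(P[...,0]<.42)&(z>.008)
    print(" bar",rect(P[st&(z<.024)])," handle",rect(P[st&(z>.065)&(z<.09)]))
    bl=st&(z<.024)&(H[...,2]<70); print(" black",rect(P[bl]) if bl.sum() else 0)
    pl=reg&(P[...,0]>.42)&(P[...,0]<.64)&(abs(P[...,1]+.03)<.25)
    print(" planer", rect(P[pl&(z>.024)&(z<.056)&(P[...,0]<.585)]))
    red=pl&((H[...,0]<6)|(H[...,0]>174))&(H[...,1]>150)&(z>.06)
    print(" guard",rect(P[red])," top",P[red][:,2].max())
    b=pl&(z>.048)&(z<.057)&(H[...,0]>12)&(H[...,0]<35)&(H[...,1]>30)
    print(" blank",rect(P[b]) if b.sum() else 0)
    g=reg&(P[...,1]>.2)&(P[...,1]<.4)&(P[...,0]<.42)&(z>.03); print(" pot",rect(P[g]),P[g][:,2].max())
E
```

```text
scene bench z -0.00011566922086031495
 bar (array([ 383.6, -249.4]), array([ 70.8, 298.8]), 0.05, 'zmed 15.3 n 950')  handle (array([ 373.1, -275.9]), array([18.5, 52.7]), 19.34, 'zmed 73.6 n 244')
 black (array([ 407.1, -383.2]), array([21.3, 26.4]), 14.52, 'zmed 15.4 n 171')
 planer (array([572.6, -46.9]), array([ 42.7, 383.3]), 2.81, 'zmed 42.3 n 1952')
 guard (array([597.1, -45.1]), array([88.9, 53.1]), 4.19, 'zmed 86.2 n 1032')  top 0.09659074624340236
 blank (array([587.4,  10.3]), array([170.5,  57.4]), 85.51, 'zmed 51.8 n 721')
 pot (array([397.5, 267.4]), array([78.5, 44.8]), 89.85, 'zmed 50.4 n 439') 0.06798470122382183
top bench z -0.0004682258041189824
 bar (array([ 367.9, -326.8]), array([449.6, 146.1]), 64.91, 'zmed 15.4 n 722')  handle (array([ 372.3, -276.4]), array([16. , 51.1]), 17.26, 'zmed 73.9 n 248')
 black (array([ 404.8, -383.3]), array([19.9, 22.6]), 16.2, 'zmed 15.9 n 116')
 planer (array([560.4, -46. ]), array([ 51. , 381.8]), 0.29, 'zmed 38.8 n 3206')
 guard (array([596.2, -43.9]), array([90.3, 48.6]), 4.71, 'zmed 88.5 n 1247')  top 0.09772963549105584
 blank (array([588.8,  53.6]), array([50.7, 79.2]), 3.26, 'zmed 51.2 n 145')
 pot (array([398.3, 266.3]), array([74.5, 42.7]), 89.38, 'zmed 57.7 n 369') 0.06888268208413773
```

```bash
cat >> h.py <<'E'
def big(m):
    n,l,s,_=cv2.connectedComponentsWithStats(m.astype(np.uint8)); return l==1+np.argmax(s[1:,4])
E
python3 - <<'E'
from h import *
for n in("scene","top"):
    d=dict(np.load(n+".npz"));P=pts(d);H=hsv(d);z=P[...,2];x=P[...,0];y=P[...,1]
    ok=d["z_map"]>0
    print(n)
    st=ok&(x>.3)&(x<.45)&(y>-.42)&(y<-.2)
    print(" bar",rect(P[big(st&(z>.011)&(z<.024))]))
    bl=st&(z<.024)&(z>.01)&(H[...,2]<70); 
    hd=st&(z>.068); a=P[hd].mean(0); b=P[bl].mean(0); print(" dir handle->tip",a[:2],b[:2],np.arctan2(*(b-a)[[1,0]]),np.linalg.norm((b-a)[:2]))
    pl=ok&(x>.5)&(x<.665)&(abs(y+.045)<.22)
    print(" planer", rect(P[pl&(z>.024)&(z<.047)]),"table z",np.median(z[pl&(z>.026)&(z<.035)]))
    fn=pl&(z>.039)&(z<.048)&(abs(y+.045)>.04)
    for s in(fn&(x<.597),fn&(x>=.597)):
        f=cv2.fitLine((P[s][:,:2]*1000).astype(np.float32),cv2.DIST_HUBER,0,.01,.01).ravel();print("  fence ang",np.arctan(f[0]/f[1]),"pt",f[2:],s.sum(), "x at y=-45",f[2]+(-45-f[3])*f[0]/f[1])
    b=big(pl&(z>.048)&(z<.057)&(y>-.01)&(H[...,0]>12)&(H[...,0]<35)&(H[...,1]>20))
    print(" blank",rect(P[b]))
    # ray check: same mask outline onto plane z=.052
    v,u=np.nonzero(b); print(" blank by rays z=.052",rect(ray(d,np.c_[u,v],.052)))
    v,u=np.nonzero(hd); print(" handle top by rays z=.075",rect(ray(d,np.c_[u,v],.075)))
    g=ok&(y>.2)&(y<.35)&(x<.5)&(x>.3)&(z>.02); print(" pot",rect(P[g]))
E
```

```text
scene
 bar (array([ 383.1, -310.1]), array([ 24.3, 181.2]), 16.87, 'zmed 15.6 n 788')
 dir handle->tip [ 0.37528726 -0.27785602] [ 0.40773185 -0.38395108] -1.2740207195203874 0.1109450983448262
 planer (array([607. , -43.9]), array([110.3, 383.6]), 4.47, 'zmed 31.3 n 6008') table z 0.029988758489100376
  fence ang -0.085070685 pt [567.40344 -80.65067] 808 x at y=-45 564.3633
  fence ang -0.089604214 pt [639.86273  -69.523415] 943 x at y=-45 637.6594
 blank (array([589.7,  53.7]), array([53.5, 82.5]), 2.51, 'zmed 51.8 n 719')
 blank by rays z=.052 (array([591.4,  52. ]), array([52. , 82.4]), 3.46, 'zmed 52.0 n 719')
 handle top by rays z=.075 (array([ 376.2, -278. ]), array([21.2, 53.6]), 21.83, 'zmed 75.0 n 209')
 pot (array([415.1, 266. ]), array([73.8, 79. ]), 35.47, 'zmed 48.0 n 889')
top
 bar (array([ 382.3, -309.8]), array([ 20.9, 180.9]), 17.01, 'zmed 15.4 n 678')
 dir handle->tip [ 0.37235092 -0.27510189] [ 0.40470721 -0.38316345] -1.279867454264589 0.11280172704425015
 planer (array([606.6, -43.8]), array([115.2, 380.1]), 4.71, 'zmed 30.6 n 7271') table z 0.02955244270276719
  fence ang -0.08121987 pt [562.63245  -45.738026] 1035 x at y=-45 562.5724
  fence ang -0.08412726 pt [635.91656  -40.002544] 975 x at y=-45 636.33795
 blank (array([584.9,  46.6]), array([34.4, 28.8]), 67.96, 'zmed 51.6 n 68')
 blank by rays z=.052 (array([584.8,  46.7]), array([34.3, 28.6]), 67.11, 'zmed 52.0 n 68')
 handle top by rays z=.075 (array([ 372.5, -274.9]), array([16. , 50.6]), 17.14, 'zmed 75.0 n 243')
 pot (array([414. , 266.1]), array([74.5, 74.2]), 88.66, 'zmed 53.9 n 768')
```

Emit:
move_arm(
  commands=[
    [[0.65,2.75,-0.4],0.118],
    [[0.65,2.75,-0.4],0.118],
    [[0.65,2.75,-0.4],0.118],
    [[0.65,2.75,-0.4],0.118],
    [[0.65,2.75,-0.4],0.118],
    [[0.65,2.75,-0.4],0.118],
    [[0.65,2.75,-0.4],0.118],
    [[0.65,2.75,-0.4],0.118],
    [[0.65,2.75,-0.4],0.118],
    [[0.65,2.75,-0.4],0.118],
    [[0.65,2.75,-0.4],0.118],
    [[0.65,2.75,-0.4],0.118],
  ],
  grip=0,
)

```text
clock: 1.3
eef_pos: [0.3727, -0.2761, 0.1703]
ee_rot: [0.593, 0.805, 0.0, -0.0]
contact_force: [0.2, 0.1, -0.0]
opening: 1.0
grip_force: 0.0
```

Emit:
move_arm(
  commands=[
    [[0,0,0],0],
    [[0,0,0],0],
    [[0,0,0],0],
  ],
)

```text
clock: 1.6
eef_pos: [0.3726, -0.2778, 0.1708]
ee_rot: [0.595, 0.803, -0.0, 0.0]
contact_force: [-0.9, 0.4, 0.2]
opening: 1.001
grip_force: 0.0
```

Run:
```python
from h import *
from station import readout, optics
s=readout.state(); r=R.from_quat(s["ee_rot"]).as_matrix(); print(s["clock"],s["eef_pos"],"ty ang",np.arctan2(r[1,1],r[0,1]),r[:,2])
d=optics.grab_frame("wrist"); P=pts(d); z=P[...,2]
cv2.imwrite("pics/w1.png",d["frame"][:,:,::-1])
m=(d["z_map"]>0)&(z>.068)&(z<.08)&(np.hypot(P[...,0]-.3725,P[...,1]+.2765)<.05)
print(m.sum(), rect(P[m]) if m.sum()>5 else 0)
v,u=np.nonzero(m); print(rect(ray(d,np.c_[u,v],.075)) if m.sum()>5 else 0)
```

```text
1.6 [ 0.37260838 -0.27783981  0.17075783] ty ang 0.2952558699585767 [ 2.85803313e-05 -2.14323011e-04 -9.99999977e-01]
1137 (array([ 370.7, -274.8]), array([15.6, 50. ]), 17.24, 'zmed 75.3 n 1137')
(array([ 370.5, -274.2]), array([15.4, 49.8]), 17.23, 'zmed 75.0 n 1137')
```

View pics/w1.png

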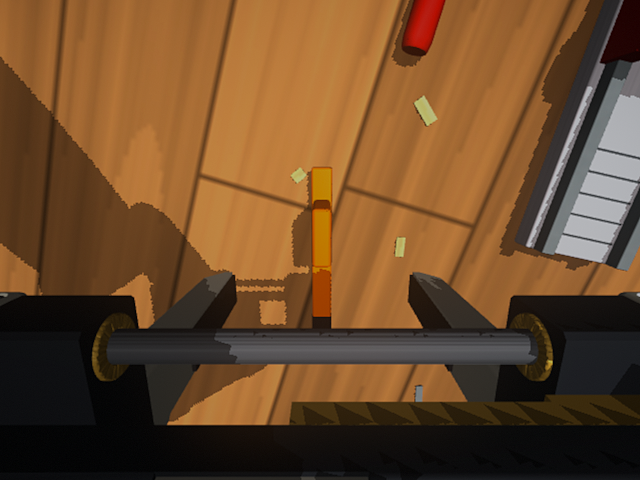

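The wrist view shows the handle top at (321,237), midway between the fingers (about 222 and 420) and square to them. It measures 15.6 × 50 mm at z 75. I'm descending with a small shift.

Emit:
move_arm(
  commands=[
    [[-0.1,0.3,-2],0],
    [[0,0,-2],0],
    [[0,0,-2],0],
    [[0,0,-2],0],
    [[0,0,-2],0],
    [[0,0,-1.5],0],
    [[0,0,-1.2],0],
    [[0,0,-1],0],
    [[0,0,0],0],
    [[0,0,0],0],
  ],
)

```text
clock: 2.65
eef_pos: [0.3718, -0.2745, 0.034]
ee_rot: [0.595, 0.804, -0.0, 0.0]
contact_force: [0.6, -0.4, 0.1]
opening: 0.999
grip_force: 0.0
```

Emit:
move_arm(
  commands=[
    [[0,0,0],0],
    [[0,0,0],0],
    [[0,0,0],0],
    [[0,0,0],0],
    [[0,0,0],0],
    [[0,0,0],0],
    [[0,0,0],0],
    [[0,0,0],0],
    [[0,0,0],0],
    [[0,0,0],0],
  ],
  grip=1,
  grip_force=35,
)

```text
clock: 3.65
eef_pos: [0.3717, -0.2743, 0.0336]
ee_rot: [0.595, 0.804, -0.0, -0.0]
contact_force: [-0.2, 0.4, -0.1]
opening: 0.191
grip_force: 0.1
```

Emit:
move_arm(
  commands=[
    [[0,0,0],0],
    [[0,0,0],0],
    [[0,0,0],0],
    [[0,0,0],0],
  ],
)

```text
clock: 4.05
eef_pos: [0.3716, -0.2743, 0.0336]
ee_rot: [0.595, 0.804, -0.0, -0.0]
contact_force: [-0.6, 0.0, -0.3]
opening: 0.173
grip_force: 35.0
```

Emit:
move_arm(
  commands=[
    [[0,0,1.5],0],
    [[0,0,2],0],
    [[0,0,2],0],
    [[0,0,2.5],0],
    [[0,0,2.5],0],
    [[0,0,2],0],
    [[0,0,0],0],
    [[0,0,0],0],
  ],
)

```text
clock: 4.85
eef_pos: [0.3717, -0.2743, 0.1589]
ee_rot: [0.595, 0.804, -0.0, 0.0]
contact_force: [0.2, 0.6, -2.2]
opening: 0.169
grip_force: 35.0
```

Emit:
move_arm(
  commands=[
    [[0.85,2.16,0],-0.009],
    [[0.85,2.16,0],-0.009],
    [[0.85,2.16,0],-0.009],
    [[0.85,2.16,0],-0.009],
    [[0.85,2.16,0],-0.009],
    [[0.85,2.16,0],-0.009],
    [[0.85,2.16,0],-0.009],
    [[0.85,2.16,0],-0.009],
    [[0.85,2.16,0],-0.009],
    [[0.85,2.16,0],-0.009],
    [[0.85,2.16,0],-0.009],
    [[0.85,2.16,0],-0.009],
  ],
)

```text
clock: 6.05
eef_pos: [0.4734, -0.0141, 0.1573]
ee_rot: [0.637, 0.771, -0.001, -0.001]
contact_force: [-0.2, -0.6, -1.4]
opening: 0.169
grip_force: 35.0
```

Emit:
move_arm(
  commands=[
    [[0.85,2.16,0],-0.009],
    [[0.85,2.16,0],-0.009],
    [[0.85,2.16,0],-0.009],
    [[0.85,2.16,0],-0.009],
    [[0.85,2.16,0],-0.009],
    [[0.85,2.16,0],-0.009],
    [[0.85,2.16,0],-0.009],
    [[0.85,2.16,0],-0.009],
    [[0.85,2.16,0],-0.009],
    [[0.85,2.16,0],-0.009],
    [[0.85,2.16,0],-0.009],
    [[0.85,2.16,0],-0.009],
  ],
)

```text
clock: 7.25
eef_pos: [0.5754, 0.2449, 0.157]
ee_rot: [0.678, 0.735, -0.001, -0.0]
contact_force: [-0.7, 0.1, -1.2]
opening: 0.17
grip_force: 35.0
```

Emit:
move_arm(
  commands=[
    [[0,0,0],0],
    [[0,0,0],0],
    [[0,0,0],0],
    [[0,0,0],0],
  ],
)

```text
clock: 7.65
eef_pos: [0.5755, 0.2434, 0.1585]
ee_rot: [0.678, 0.735, -0.0, -0.0]
contact_force: [0.5, -0.1, -0.8]
opening: 0.174
grip_force: 35.0
```

```bash
cat > look.py <<'E'
from h import *
from station import readout, optics
import sys
s=readout.state(); r=R.from_quat(s["ee_rot"]).as_matrix(); e=s["eef_pos"]
print(s["clock"],e,"ty ang",np.arctan2(r[1,1],r[0,1]),s["opening"],s["grip_force"],s["contact_force"])
O=np.array([.600,-.044]);f=np.array([.083,-.9966]);l=np.array([.9966,.083])
pf=lambda p:np.round(np.c_[(p[:,:2]-O)@f,(p[:,:2]-O)@l,p[:,2]]*1000,1)
print("TCP planer",pf(e[None]))
for n in sys.argv[2:]:
    d=optics.grab_frame(n);P=pts(d);H=hsv(d);cv2.imwrite(f"pics/{n}{sys.argv[1]}.png",d["frame"][:,:,::-1])
    Q=pf(P.reshape(-1,3)).reshape(P.shape); ok=d["z_map"]>0
    o=ok&(H[...,0]>8)&(H[...,0]<20)&(H[...,1]>200)&(P[...,2]>.025)&(abs(Q[...,1])<40)&(Q[...,0]>-400)
    if o.sum()>20:
        q=Q[o]; print(n,"orange x",q[:,0].min(),q[:,0].max(),"y",np.percentile(q[:,1],[2,50,98]),"z",np.percentile(q[:,2],[2,50,98]))
        bt=q[q[:,2]<np.percentile(q[:,2],2)+25]
        print("  bar slope",np.polyfit(bt[:,0],bt[:,1],1),"z slope",np.polyfit(bt[:,0],bt[:,2],1))
    k=ok&(H[...,2]<60)&(abs(Q[...,1])<20)&(Q[...,2]>35)&(Q[...,2]<150)&(Q[...,0]>e[2]*0+pf(e[None])[0,0]+80)&(Q[...,0]<pf(e[None])[0,0]+150)
    if k.sum()>5: print("  black x",np.percentile(Q[k][:,0],[2,98]),"y",np.percentile(Q[k][:,1],[2,50,98]),"z",np.median(Q[k][:,2]))
    b=ok&(Q[...,2]>46)&(Q[...,2]<57)&(abs(Q[...,1])<29)&(abs(Q[...,0])<190)&(H[...,0]>20)&(H[...,0]<35)&(H[...,1]>20)
    if b.sum()>20: print("  blank x",np.percentile(Q[b][:,0],[1,99]),"y",np.percentile(Q[b][:,1],[1,99]),b.sum())
E
python3 look.py 2 scene top wrist
```

```text
7.65 [0.57546629 0.24341404 0.15850178] ty ang 0.08045413176087268 0.17401607205311725 34.992000460624695 [ 0.45557518 -0.07657459 -0.75390972]
TCP planer [[-288.5   -0.6  158.5]]
scene orange x -339.6 -181.6 y [-7.2  6.9 11.5] z [130.616 142.3   200.8  ]
  bar slope [-0.05608943 -8.74301047] z slope [1.90077304e-04 1.40115339e+02]
  black x [-185.444 -160.064] y [-7.544  3.5   11.288] z 139.6
  blank x [-136.579  -57.521] y [-26.3    23.379] 722
top orange x -270.2 -190.3 y [-10.3    -2.9     7.444] z [131.712 140.2   146.096]
  bar slope [-7.91279387e-04 -2.72315072e+00] z slope [-1.55664215e-02  1.36323845e+02]
  black x [-185.964 -161.446] y [-11.054 -10.5     0.102] z 133.45
  blank x [-137.442  -58.872] y [-28.814  22.   ] 87
wrist orange x -343.4 -201.3 y [-31.466  -0.9    23.998] z [140.  199.5 273.6]
  bar slope [-0.00236952 -1.55998705] z slope [-2.60347226e-02  1.36727672e+02]
  black x [-141.166 -139.468] y [-19.9   -18.15  -17.534] z 41.2
  blank x [-139.3   -125.352] y [-27.114  21.574] 127
```

View pics/scene2.png

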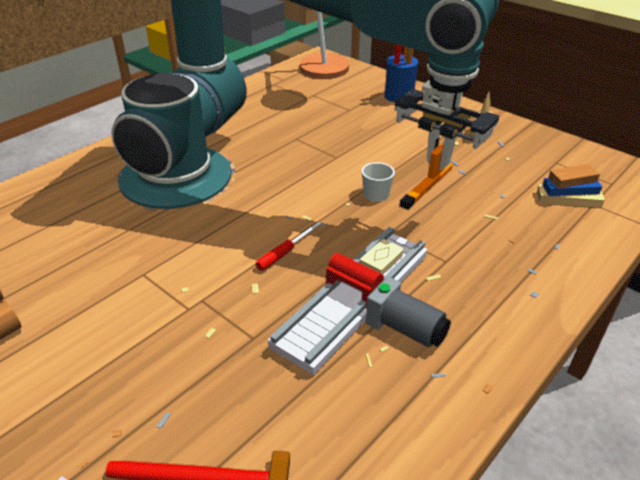

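The scene view shows the stick held level at (430,185), in line with the channel and behind the blank (382,255). Its tip is at planer x ≈ -161 and the blank's rear at -137. Next I lower it into the channel.

Emit:
move_arm(
  commands=[
    [[0,0,-1.5],0],
    [[0,0,-1.5],0],
    [[0,0,-1.5],0],
    [[0,0,-1.5],0],
    [[0,0,-1],0],
    [[0,0,-1],0],
    [[0,0,-0.6],0],
    [[0,0,-0.4],0],
    [[0,0,0],0],
    [[0,0,0],0],
  ],
)

```text
clock: 8.8
eef_pos: [0.5759, 0.2442, 0.0691]
ee_rot: [0.678, 0.735, 0.0, 0.0]
contact_force: [-0.2, 0.3, -1.8]
opening: 0.172
grip_force: 35.0
```

```bash
python3 look.py 3 scene top
```

```text
8.8 [0.57589148 0.24417956 0.06909333] ty ang 0.08097288786001051 0.17221426921831925 34.99209702014923 [-0.16190802  0.3217409  -1.82066798]
TCP planer [[-2.892e+02 -1.000e-01  6.910e+01]]
scene orange x -342.1 -186.6 y [-6.304  7.2   12.   ] z [ 40.148  52.7   111.7  ]
  bar slope [-0.05362342 -7.5204438 ] z slope [-4.91934901e-04  5.01104310e+01]
  black x [-184.616 -159.94 ] y [-7.6    3.3   12.004] z 50.6
  blank x [-137.927  -57.691] y [-26.618  23.209] 692
top orange x -265.6 -190.1 y [-9.7 -1.8  8. ] z [43.632 51.    55.026]
  bar slope [-0.00857134 -3.58384147] z slope [-1.89781708e-02  4.62811762e+01]
  black x [-185.658 -163.712] y [-10.57 -10.    -9.43] z 42.95
  blank x [-189.33  -58.88] y [-28.9   22.07] 91
```

Emit:
move_arm(
  commands=[
    [[0.08,-1,-0.1],0],
    [[0.08,-1,0],0],
    [[0.09,-1,0],0],
    [[0.08,-1,0],0],
    [[0.08,-1,0],0],
    [[0.09,-1,0],0],
    [[0.08,-1,0],0],
    [[0.08,-1,0],0],
    [[0.09,-1,0],0],
    [[0.08,-1,0],0],
    [[0.08,-1,0],0],
    [[0.08,-1,0],0],
  ],
)

```text
clock: 10.1
eef_pos: [0.5857, 0.1233, 0.0677]
ee_rot: [0.678, 0.735, 0.0, 0.0]
contact_force: [0.2, 0.6, -1.6]
opening: 0.172
grip_force: 35.0
```

```bash
python3 look.py 4 scene top
```

```text
10.1 [0.58566128 0.12330051 0.06766618] ty ang 0.08101967807967582 0.172223372585704 34.992565512657166 [ 0.24580922  0.60705315 -1.61180752]
TCP planer [[-167.9   -0.4   67.7]]
scene orange x -220.4 -66.6 y [-5.8    6.8   11.406] z [ 41.3  51.5 110. ]
  bar slope [-0.05473545 -1.41116483] z slope [3.49262750e-03 5.03410011e+01]
  black x [-66.136 -54.54 ] y [-8.336  2.4   10.28 ] z 50.7
  blank x [-79.7    39.588] y [-24.8    23.592] 205
top orange x -109.9 -67.1 y [-10.218  -2.6     6.818] z [41.484 49.5   53.218]
  bar slope [ -0.09240869 -11.22925101] z slope [-3.14895483e-02  4.59407266e+01]
  black x [-63.52 -41.78] y [-10.74  -7.4    7.38] z 48.8
  blank x [-80.025  39.4  ] y [-26.975  21.875] 176
```

View pics/scene4.png

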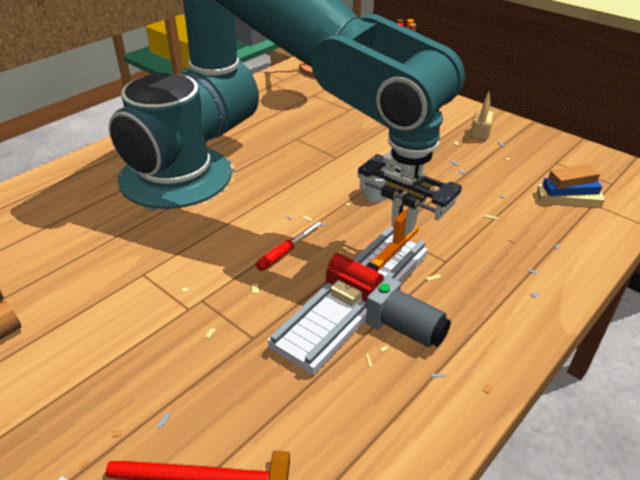

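The blank's front (345,293) is coming out of the guard, centre at x ≈ 0, with the stick behind it. I continue, slowing at the end.

Emit:
move_arm(
  commands=[
    [[0.08,-1,0],0],
    [[0.08,-1,0],0],
    [[0.09,-1,0],0],
    [[0.08,-1,0],0],
    [[0.08,-1,0],0],
    [[0.09,-1,0],0],
    [[0.08,-1,0],0],
    [[0.07,-0.8,0],0],
    [[0.05,-0.6,0],0],
    [[0.03,-0.4,0],0],
    [[0.03,-0.3,0],0],
    [[0.02,-0.2,0],0],
  ],
)

```text
clock: 11.4
eef_pos: [0.5934, 0.031, 0.0677]
ee_rot: [0.678, 0.735, 0.0, -0.0]
contact_force: [-0.4, 0.6, -1.2]
opening: 0.167
grip_force: 35.0
```

Emit:
move_arm(
  commands=[
    [[0,0,0],0],
    [[0,0,0],0],
    [[0,0,0],0],
  ],
)

```text
clock: 11.7
eef_pos: [0.5934, 0.0313, 0.0677]
ee_rot: [0.678, 0.735, -0.0, 0.0]
contact_force: [-0.5, 1.0, -0.5]
opening: 0.172
grip_force: 35.0
```

```bash
python3 look.py 5 scene top
```

```text
11.7 [0.5933759  0.03129395 0.06766076] ty ang 0.08127679311232935 0.17233466642909057 34.99208450317383 [-0.52767281  0.9823781  -0.54321495]
TCP planer [[-75.6  -0.4  67.7]]
scene orange x -125.9 27.3 y [-5.32  7.7  11.84] z [ 41.46  68.9  110.4 ]
  bar slope [-0.03821444  5.76412026] z slope [2.14574750e-02 5.24781613e+01]
  black x [26.936 45.58 ] y [-7.48  4.1  11.3 ] z 49.8
  blank x [ 48.211 131.4  ] y [-25.478  23.8  ] 1012
top orange x -126.9 -25.1 y [-9.684 -2.5    6.3  ] z [44.216 49.5   52.6  ]
  bar slope [0.07387578 0.21799428] z slope [1.75555312e-03 4.91656006e+01]
  black x [28.  49.4] y [-10.616  -2.5     7.316] z 49.8
  blank x [-126.652  130.2  ] y [-27.1    22.504] 349
```

View pics/scene5.png

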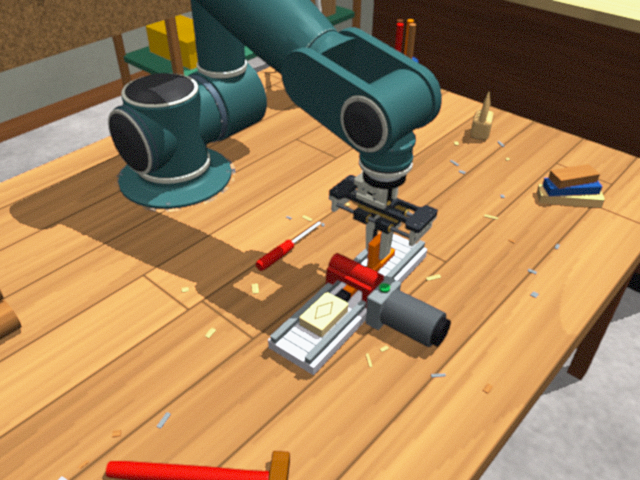

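The blank (325,312) is entirely past the guard: planer x 49–131 (centre about 90), y centred to within 2 mm. Next I back the stick out along the channel, lift it and return it to its original free spot.

Emit:
move_arm(
  commands=[
    [[-0.08,1,0],0],
    [[-0.17,2,0],0],
    [[-0.16,2,0],0],
    [[-0.17,2,0],0],
    [[-0.16,2,0],0],
    [[-0.17,2,0],0],
    [[-0.17,2,0],0],
    [[-0.16,2,0],0],
    [[-0.17,2,0],0],
    [[-0.17,2,0],0],
    [[-0.16,2,0],0],
    [[-0.08,1,0],0],
  ],
)

```text
clock: 13.0
eef_pos: [0.5747, 0.253, 0.0676]
ee_rot: [0.677, 0.736, 0.0, -0.0]
contact_force: [-0.6, -0.7, -1.2]
opening: 0.17
grip_force: 35.0
```

Emit:
move_arm(
  commands=[
    [[0,0,1],0],
    [[0,0,2],0],
    [[0,0,2],0],
    [[0,0,2],0],
    [[0,0,2],0],
    [[0,0,1],0],
    [[0,0,0],0],
    [[0,0,0],0],
  ],
)

```text
clock: 13.8
eef_pos: [0.575, 0.2508, 0.167]
ee_rot: [0.678, 0.735, -0.0, -0.0]
contact_force: [-0.0, 0.7, -2.4]
opening: 0.171
grip_force: 35.0
```

Emit:
move_arm(
  commands=[
    [[-0.85,-2.2,0],0.009],
    [[-0.85,-2.2,0],0.009],
    [[-0.85,-2.2,0],0.009],
    [[-0.85,-2.2,0],0.009],
    [[-0.85,-2.2,0],0.009],
    [[-0.85,-2.2,0],0.009],
    [[-0.85,-2.2,0],0.009],
    [[-0.85,-2.2,0],0.009],
    [[-0.85,-2.2,0],0.009],
    [[-0.85,-2.2,0],0.009],
    [[-0.85,-2.2,0],0.009],
    [[-0.85,-2.2,0],0.009],
  ],
)

```text
clock: 15.0
eef_pos: [0.4723, -0.0137, 0.1664]
ee_rot: [0.637, 0.771, -0.0, -0.001]
contact_force: [0.3, 1.1, -1.2]
opening: 0.17
grip_force: 35.0
```

Emit:
move_arm(
  commands=[
    [[-0.85,-2.2,0],0.009],
    [[-0.85,-2.2,0],0.009],
    [[-0.85,-2.2,0],0.009],
    [[-0.85,-2.2,0],0.009],
    [[-0.85,-2.2,0],0.009],
    [[-0.85,-2.2,0],0.009],
    [[-0.85,-2.2,0],0.009],
    [[-0.85,-2.2,0],0.009],
    [[-0.85,-2.2,0],0.009],
    [[-0.85,-2.2,0],0.009],
    [[-0.85,-2.2,0],0.009],
    [[-0.85,-2.2,0],0.009],
  ],
)

```text
clock: 16.2
eef_pos: [0.3703, -0.2775, 0.1664]
ee_rot: [0.595, 0.804, 0.0, -0.001]
contact_force: [-0.1, -0.2, -1.2]
opening: 0.169
grip_force: 35.0
```

Emit:
move_arm(
  commands=[
    [[0,0,0],0],
    [[0,0,0],0],
    [[0,0,0],0],
  ],
)

```text
clock: 16.5
eef_pos: [0.3712, -0.2763, 0.1671]
ee_rot: [0.595, 0.804, 0.0, -0.0]
contact_force: [0.0, -0.7, -1.4]
opening: 0.168
grip_force: 35.0
```

Emit:
move_arm(
  commands=[
    [[0,0,-1.5],0],
    [[0,0,-2],0],
    [[0,0,-2],0],
    [[0,0,-2],0],
    [[0,0,-2],0],
    [[0,0,-1.5],0],
    [[0,0,-1],0],
    [[0,0,-0.7],0],
    [[0,0,-0.4],0],
    [[0,0,-0.2],0],
    [[0,0,0],0],
    [[0,0,0],0],
  ],
)

```text
clock: 17.7
eef_pos: [0.3714, -0.2771, 0.0351]
ee_rot: [0.595, 0.804, -0.0, 0.0]
contact_force: [0.3, -0.5, -1.3]
opening: 0.169
grip_force: 35.0
```

Emit:
move_arm(
  commands=[
    [[0,0,0],0],
    [[0,0,0],0],
    [[0,0,0],0],
    [[0,0,0],0],
    [[0,0,0],0],
    [[0,0,0],0],
    [[0,0,0],0],
    [[0,0,0],0],
    [[0,0,0],0],
    [[0,0,0],0],
  ],
  grip=0.3,
)

```text
clock: 18.7
eef_pos: [0.3712, -0.2769, 0.0347]
ee_rot: [0.595, 0.804, 0.0, 0.0]
contact_force: [0.8, -0.4, 0.0]
opening: 0.696
grip_force: 0.0
```

Emit:
move_arm(
  commands=[
    [[0,0,0.5],0],
    [[0,0,1.5],0],
    [[0,0,2],0],
    [[0,0,2],0],
    [[0,0,2],0],
    [[0,0,2],0],
    [[0,0,2],0],
    [[0,0,1],0],
    [[0,0,0],0],
    [[0,0,0],0],
    [[0,0,0],0],
  ],
)

```text
clock: 19.8
eef_pos: [0.3709, -0.2766, 0.1637]
ee_rot: [0.595, 0.804, 0.0, -0.001]
contact_force: [-0.5, 0.1, -1.0]
opening: 0.696
grip_force: 0.0
```

```bash
python3 look.py 6 scene
python3 - <<'E'
from h import *
from station import optics
d=optics.grab_frame("scene");P=pts(d);z=P[...,2];x=P[...,0];y=P[...,1]
st=(d["z_map"]>0)&(x>.3)&(x<.45)&(y>-.42)&(y<-.2)
print("bar",rect(P[big(st&(z>.011)&(z<.024))]),"handle",rect(P[big(st&(z>.068)&(z<.08))]))
g=(y>.2)&(y<.35)&(x<.5)&(x>.3)&(z>.02); print(" pot",rect(P[g]))
E
```

```text
19.8 [ 0.37090654 -0.27663316  0.1636675 ] ty ang 0.29700148378172464 0.6963152328729084 0.0 [-0.48830472  0.11662916 -1.01105752]
TCP planer [[ 212.8 -247.6  163.7]]
  blank x [ 53.085 131.715] y [-25.5  24.3] 986
bar (array([ 383. , -311.2]), array([ 26. , 184.2]), 16.15, 'zmed 15.6 n 800') handle (array([ 374. , -278.7]), array([18.2, 52. ]), 13.67, 'zmed 74.1 n 216')
 pot (array([415.2, 265.9]), array([73.6, 80.3]), 36.53, 'zmed 47.8 n 898')
```

View pics/scene6.png

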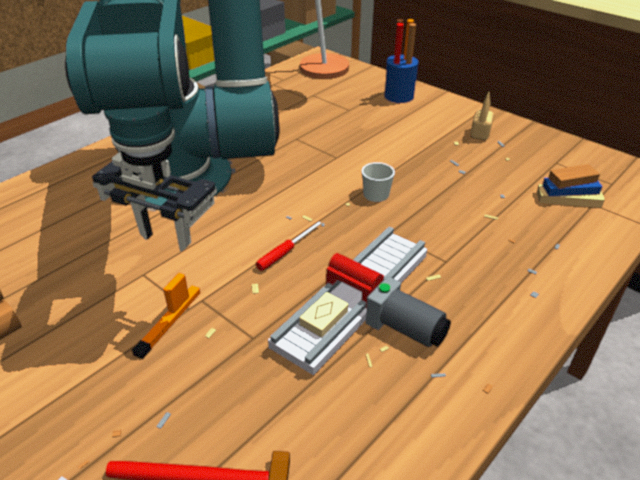

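The stick stands free on the bench (170,320), the blank is flat in the outfeed channel (325,312) with its centre about 92 mm past the guard's middle, and the pot hasn't moved. I'm handing the job in.

```bash
python3 -c "
from station import order; print(order.job_done())"
```

```text
the job is handed in; nothing more can be done
None
```

The dry pass is done and handed in: the blank lies flat in the outfeed channel, its centre about 92 mm past the guard's middle; the push stick is back on the bench clear of the planer, the glue pot hasn't moved, and no verdict came back.

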